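# Shut the desk cabinet's door

## Robot

A 6-joint arm with a two-finger parallel gripper is mounted at the origin on a cart in front of the work surface, level with it; the furniture and walls round the work are solid. World frame = base frame: x ahead of the robot, y to its left, z up, the work surface at z = 0. Lengths are in mm, angles in rad, forces in N, time in s.
With the tool pointing down it reaches from about 300 to 850 mm from the base axis. Payload 5.4 kg.
Tool frame: the origin (TCP) lies between the finger pads; the fingertips stand 14 mm ahead of it and the grasp point (between the pads) lies 5 mm behind it; z points along the fingers, y is the line along which they close (so a half turn about z gives the same grasp; the last joint's range is limited). The gripper opens to 85 mm and grips with 20 to 120 N. Pads are 22 mm wide; open, the fingers measure 114 mm over their backs; the gripper's body (76 mm by 85 mm) begins 54 mm behind the grasp point. The pads swing forward as they close: fully open they stand 13 mm farther back than shut.
Start: joints at [1.134, 0.158, 1.597, -0, 1.386, -0.21], TCP at [129.306, 560.255, 245.299] pointing down, gripper open.
Joint ranges: [-2.91, 2.91], [-0.94, 2.29], [0.18, 2.7], [-1.29, 4.43], [0.17, 2.64], [-3, 3]. Speed limits (rad/s): [2.57, 2.57, 3.14, 3.14, 3.14, 3.14].

## Interface

Orientations are given as [roll, pitch, yaw] about the fixed x, y, z axes, in that order (R = Rz(yaw) Ry(pitch) Rx(roll)).
In Python, from workcell import ctrl gives the robot as it stands. The module is installed in compiled form; this text tells all that it offers.
- The arm moves only by the tool send_rows, never from a script. Its argument "motion" is a list that holds one entry, the list of rows, each a list of 7 numbers: the closure, from 0 (fully open) to 1 (shut), then the shift along the tool's x, y, z scaled (see below), then the turn, a rotation vector about the tool's x, y, z scaled (see below). In form: [[[hand, tx, ty, tz, wx, wy, wz], ...]]. A call has exactly 8 rows; each row shifts and turns the commanded pose from where the row before left it, along the tool's axes as they then stand; what a row does not reach is not made up. The controller multiplies each number of a shift by 0.025 m and each number of a turn by 10 degrees. A row lasts 1/8 s, in which the tool goes at most 62.5 mm and 10.7 degrees, less where a joint would pass 70% of its speed; a pose out of reach is approached as far as the arm can. A call with a number of a shift or a turn outside -1 to 1 is refused whole. A call with a gripper value outside its range is refused whole. The fingers move at their own pace and stop on an object; the grip force is fixed at half the most. Time passes only in rows, so rows that do not move let the fingers close, or fill a call up. It gives the time, the measured TCP pose, the force, the opening and the grip force at its end, in the units of the state.
- ctrl.get_obs(): the state, without advancing time (a new reading comes with each control period).
- ctrl.capture(name): name is "scene" or "side" or "wrist"; returns a dict with "img" (384x512x3 uint8, red, green, blue), "mtx" (3x3 intrinsics, pixels), "extrinsics" (4x4, takes a point from camera to world coordinates). Camera axes: x right, y down, z forward; pixel columns grow to the right and rows downward; lengths in mm; the calibration is good to about 2 mm. A picture is of the moment at which its call begins. There is no depth.
- ctrl.close_job(): hands the job in; it is judged then, once.
Trained networks look in the newest picture that a camera, given by its name, has taken for a name from the list of things; names that differ only in an ending like _2 or _b are one class to them, and where a whole thing is asked for, a point or a joint stands for the part that bears it (a point fixed in the world has none). Each returns a list of dicts, best first, with "p" (0 to 1); they miss things now and then, are a little off and sometimes report something else, mostly with a low value. They report only what shows in the picture. A call takes as long as a camera call. They do not tell look-alikes from the thing itself.
- ctrl.spot_in(camera, thing): "box" ([centre column, centre row, width, height] in pixels, round what is visible of it).
- ctrl.pinpoint(camera, thing): "xy" ([column, row] in pixels: a listed point, or the origin of a listed thing).
The state is a dict: "t": time; "joint_pos": joint angles; "qd": joint speeds; "joint_efforts": joint torques, N m; "ee_pos": TCP position; "eef_rot": TCP orientation; "contact_force": force on the tool from outside, world axes, zero at the start; "torque": the same for the moment, N m; "opening": finger opening in mm; "grasp_force": force on a finger pad.
Only numpy, scipy, OpenCV 4.12 (cv2) and the standard library are available. Lean on these libraries where they do the work, as an engineer would, in place of code of your own. Each camera call takes 0.05 s, during which the arm holds its last target. There are 200 camera calls.

## Task

The door of the small cabinet on the desk stands open and a roll of labels stands in its way. With the fingertips, push the roll along the desk until it stands fully outside the door's swing, leaving the door open meanwhile and the roll upright; then push the door fully shut without slamming it and without it ever hitting the roll. Do not lift the roll, and leave the mug, the stapler and the tape dispenser where they are.

Things in the scene. Friction and masses are not known exactly. Their poses are not given: they have to be found in the camera images.
- cabinet: Low grey metal cabinet, 160 deep (door included), 220 wide, 90 mm high, fixed on the desk. Origin: centre of its underside. x points from its front (roughly facing the robot, yaw within 0.28 rad) inwards, y to its left, z up. The open front of the shell is at x = -68 mm, its sides at y = +-110 mm.
- hinge (a point): Point on the door's vertical hinge axis at the cabinet's front left corner (cabinet x -74, y +107 mm), 45 mm above the desk. Its axes are the cabinet's and do not turn with the door.
- door (a joint): Door angle a, rad: 0 shut, stop 1.9; starts 1.35 to 1.75. Flat upright panel on the axis, 12 mm thick, 214 mm from axis to free edge, 6 to 88 mm above the desk. It reaches along (-sin a, -cos a) in cabinet x, y; its outer face, pushed to shut it, looks along (-cos a, sin a). Light hinge (0.05 N m friction, slightly damped), no spring or latch; it stays where it is left.
- door_knob (a point): Outer end of the door's small steel knob (20 mm across), 21 mm out of the outer face, 192 mm from the hinge axis, at mid-height of the door.
- roll: Roll of white labels with a brown core, loose, standing on its flat end within the door's swing; 64 mm diameter, 58 mm high, 0.08 to 0.15 kg. Origin: centre of its underside. Starts 65 to 110 mm in front (cabinet -x) and 130 to 170 mm right (-y) of the hinge axis. Outside the swing when its centre is over 246 mm from the axis horizontally.
- mug: White mug, 82 mm across, 91 mm high, loose, beyond the cabinet on its left; origin at the underside's centre. Leave alone.
- stapler: Stapler, 145 x 36 x 48 mm, loose, to the right of the cabinet; origin at the underside's centre. Leave alone.
- tape_dispenser: Black tape dispenser, 150 x 55 x 79 mm, loose, on the right near the robot; origin at the underside's centre. Leave alone.
Not all that is in view belongs to the job. What is meant by the roll is not red, and is the smaller of those in its own colour.

How it is judged:
By the outcome, as a careful person would: the job done as asked, in the order asked, and still so for the second after the job is handed in, with the robot touching nothing.
It also fails if it takes over 51 s, if anything falls off the work surface, if the arm or the gripper's body presses on something with over 40 N, if the wrist force passes 120 N, or if a joint passes its speed limit or range.

## Working session

There is one attempt and no reset: what is moved stays moved. The work goes in short steps, Python scripts to look and compute and a tool call to move; the robot and the scene stay as the last step left them, time stands still between calls to the robot, and variables do not carry over. Pictures are saved under pics/ and viewed, at most 10 in all, crops included, and the job is handed in when it is done.

Besides the shell and the picture viewer there is one more tool, called after "Call:" as name(argument=value, ...), one argument or row to a line, values as JSON. send_rows: Moves the arm, as the interface text tells. Shifts and turns lie within -1 to 1; 1 stands for 0.025 m of shift or 10 degrees of turn. Its arguments: {"type":"object","properties":{"motion":{"type":"array"}},"required":["motion"]}

```bash
mkdir -p pics; cat > h.py <<'E'
import numpy as np, cv2
from workcell import ctrl
def ray(c,uv,z):
    E=np.array(c["extrinsics"]);K=np.array(c["mtx"])
    d=E[:3,:3]@np.linalg.solve(K,[uv[0],uv[1],1.]);o=E[:3,3]
    return np.round(o+d*(z-o[2])/d[2],1)
def proj(c,P):
    E=np.linalg.inv(np.array(c["extrinsics"]));p=np.array(c["mtx"])@(E[:3,:3]@np.array(P,float)+E[:3,3]);return np.round(p[:2]/p[2],1)
Z=dict(cabinet=0,hinge=45,door_knob=47,roll=0,mug=0,stapler=0,tape_dispenser=0)
def look(cam,name,things=Z):
    c=ctrl.capture(cam);cv2.imwrite(f"pics/{name}.png",c["img"][:,:,::-1])
    for t in things:
        for d in ctrl.pinpoint(cam,t)[:4]: print(cam,t,round(d["p"],2),np.round(d["xy"]),ray(c,d["xy"],Z[t]))
    return c
E
python3 - <<'E'
from h import *
a=look("scene","s0");b=look("side","d0")
cv2.imwrite("pics/both.png",np.vstack([a["img"],b["img"]])[:,:,::-1])
print(ctrl.get_obs())
E
```

```text
scene cabinet 0.83 [277. 234.] [694.9  32.9   0. ]
scene hinge 0.94 [304. 201.] [610.3 122.8  45. ]
scene door_knob 0.86 [314. 158.] [441.8 180.3  47. ]
scene roll 0.93 [231. 171.] [438.6 -94.8   0. ]
scene roll 0.78 [253. 193.] [538.5 -28.2   0. ]
scene roll 0.67 [213. 230.] [ 668.2 -159.4    0. ]
scene mug 0.71 [371. 234.] [715.9 320.1   0. ]
scene stapler 0.79 [151. 248.] [ 718.  -345.4    0. ]
scene tape_dispenser 0.64 [150. 169.] [ 412.2 -366.6    0. ]
side cabinet 0.6 [203. 217.] [687.5  27.3   0. ]
side hinge 0.61 [230. 233.] [608.1 131.7  45. ]
side door_knob 0.85 [304. 245.] [419.5 181.9  47. ]
side roll 0.73 [259. 198.] [520.2 -40.4   0. ]
side roll 0.66 [211. 175.] [ 670.7 -158.6    0. ]
side roll 0.56 [287. 187.] [425.1 -89.3   0. ]
side mug 0.63 [184. 307.] [719.4 312.    0. ]
side stapler 0.72 [202. 146.] [ 708.5 -323.8    0. ]
side tape_dispenser 0.96 [285. 135.] [ 394.5 -377.8    0. ]
{'t': 0.8, 'joint_pos': array([ 1.13390238e+00,  1.58369886e-01,  1.59696824e+00,  1.46724490e-05,
        1.38616404e+00, -2.10118524e-01]), 'qd': array([-1.25387493e-03,  2.99429069e-04, -1.10376679e-03, -2.27178089e-03,
        7.25680294e-05,  7.87336904e-04]), 'joint_efforts': array([-8.00316830e-04, -3.95996189e+01, -3.31679964e+01, -3.25034871e-04,
        7.66849626e-04, -1.11182820e-05]), 'ee_pos': array([129.31216278, 560.28093872, 245.33200633]), 'eef_rot': array([3.14150115e+00, 4.76738371e-06, 2.91481453e+00]), 'contact_force': array([-0.28005446,  0.22962033, -0.216185  ]), 'torque': array([0.00294647, 0.01417162, 0.02182413]), 'grasp_force': 0.0, 'opening': 85.40120728311382}
```

View pics/s0.png

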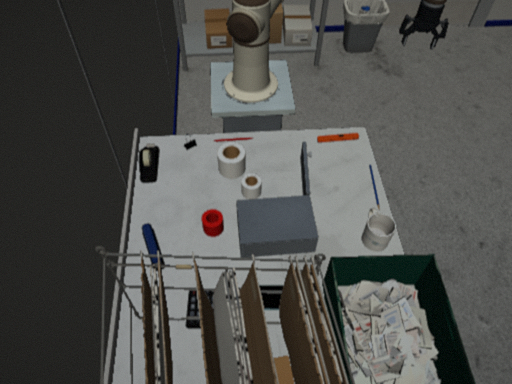

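View pics/d0.png

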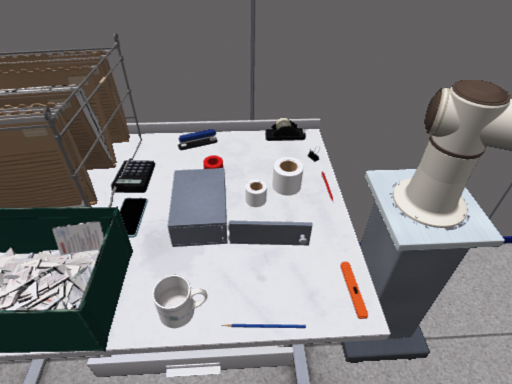

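The scene view shows the small white roll at (251,187), near (530,-34) mm. The big white roll at (232,160) and the red one at (212,222) are look-alikes. The side view agrees: the door stands open at about x 400–610, y 130–160, and the space on the cabinet's right front is free. I'll turn the tool to yaw π/2 and then go above the scene.

Call:
send_rows(
  motion=[
    [[0.5, 0, 0, 0, 0, 0, 0.9625], [0.5, 0, 0, 0, 0, 0, 0.9625], [0.5, 0, 0, 0, 0, 0, 0.9625], [0.5, 0, 0, 0, 0, 0, 0.9625], [0.5, 0, 0, 0, 0, 0, 0.9625], [0.5, 0, 0, 0, 0, 0, 0.9625], [0.5, 0, 0, 0, 0, 0, 0.9625], [0.5, 0, 0, 0, 0, 0, 0.9625]],
  ],
)

```text
t: 1.8
ee_pos: [129.3, 560.3, 245.3]
eef_rot: [-3.142, -0.0, 1.565]
contact_force: [-0.3, -0.3, -0.4]
opening: 42.8
grasp_force: 0.0
```

Call:
send_rows(
  motion=[
    [[0.5, -0.85, 0.585, 0, 0, 0, 0], [0.5, -0.85, 0.585, 0, 0, 0, 0], [0.5, -0.85, 0.585, 0, 0, 0, 0], [0.5, -0.85, 0.585, 0, 0, 0, 0], [0.5, -0.85, 0.585, 0, 0, 0, 0], [0.5, -0.85, 0.585, 0, 0, 0, 0], [0.5, -0.85, 0.585, 0, 0, 0, 0], [0.5, -0.85, 0.585, 0, 0, 0, 0]],
  ],
)

```text
t: 2.8
ee_pos: [246.7, 389.6, 245.4]
eef_rot: [3.141, -0.0, 1.571]
contact_force: [-0.2, -0.4, 0.2]
opening: 42.8
grasp_force: 0.0
```

Call:
send_rows(
  motion=[
    [[0.5, -0.85, 0.585, 0, 0, 0, 0], [0.5, -0.85, 0.585, 0, 0, 0, 0], [0.5, -0.85, 0.585, 0, 0, 0, 0], [0.5, -0.85, 0.585, 0, 0, 0, 0], [0.5, -0.85, 0.585, 0, 0, 0, 0], [0.5, -0.85, 0.585, 0, 0, 0, 0], [0.5, -0.85, 0.585, 0, 0, 0, 0], [0.5, -0.85, 0.585, 0, 0, 0, 0]],
  ],
)

```text
t: 3.8
ee_pos: [363.8, 219.6, 245.5]
eef_rot: [3.141, -0.0, 1.571]
contact_force: [-0.0, -1.5, 0.4]
opening: 42.6
grasp_force: 0.0
```

Call:
send_rows(
  motion=[
    [[0.5, -0.85, 0.585, 0, 0, 0, 0], [0.5, -0.85, 0.585, 0, 0, 0, 0], [0.5, -0.85, 0.585, 0, 0, 0, 0], [0.5, -0.85, 0.585, 0, 0, 0, 0], [0.5, -0.85, 0.585, 0, 0, 0, 0], [0.5, -0.85, 0.585, 0, 0, 0, 0], [0.5, -0.85, 0.585, 0, 0, 0, 0], [0.5, -0.85, 0.585, 0, 0, 0, 0]],
  ],
)

```text
t: 4.8
ee_pos: [480.8, 49.5, 245.4]
eef_rot: [3.141, 0.0, 1.571]
contact_force: [-0.5, 0.2, -0.7]
opening: 42.9
grasp_force: 0.0
```

```bash
python3 - <<'E'
from h import *
look("wrist","w1",["roll","hinge","door_knob"])
look("scene","s1",["roll","hinge","door_knob","cabinet"]);look("side","d1",["roll","hinge","door_knob","cabinet"])
o=ctrl.get_obs();print(o["t"],o["ee_pos"],o["eef_rot"])
E
```

```text
wrist roll 0.88 [390. 310.] [ 660.1 -159.7    0. ]
wrist roll 0.86 [297. 224.] [530.2 -33.3   0. ]
wrist roll 0.68 [215. 264.] [428.2 -89.7   0. ]
wrist roll 0.22 [434. 177.] [687.7  26.6   0. ]
wrist hinge 0.8 [400.  84.] [615.6 129.5  45. ]
wrist door_knob 0.94 [190.  33.] [422.4 172.4  47. ]
scene roll 0.97 [250. 194.] [539.2 -36.1   0. ]
scene roll 0.83 [216. 230.] [ 670.9 -150.3    0. ]
scene roll 0.63 [234. 172.] [446.1 -87.    0. ]
scene hinge 0.89 [305. 202.] [614.  127.5  45. ]
scene hinge 0.67 [253. 196.] [580.7 -30.9  45. ]
scene door_knob 0.96 [310. 154.] [423.2 171.4  47. ]
scene cabinet 0.6 [278. 232.] [689.6  39.    0. ]
side roll 0.73 [288. 186.] [421. -91.  -0.]
side roll 0.66 [256. 199.] [527.5 -38.1   0. ]
side roll 0.61 [215. 175.] [ 656.9 -156.9    0. ]
side hinge 0.75 [230. 234.] [607.3 135.5  45. ]
side door_knob 0.92 [304. 243.] [420.1 176.6  47. ]
side cabinet 0.59 [202. 215.] [692.4  21.9   0. ]
5.5 [480.29295426  50.48903961 245.36431867] [3.14145291e+00 5.87848295e-06 1.57119534e+00]
```

View pics/w1.png

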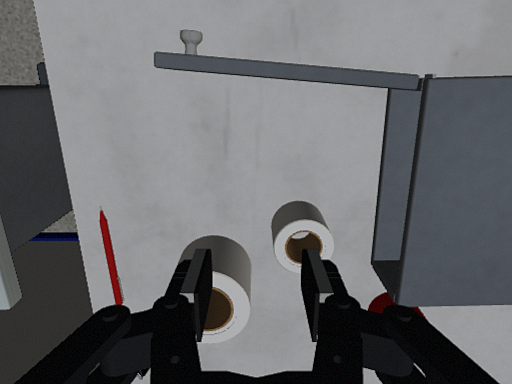

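The wrist view shows the target roll at (300,235), the big roll at (215,290), and the door top from (157,60) to (420,80) with the knob on its far side. The space between door and roll is free, so I'll descend there and push the roll towards -y with the fingers half open.

Call:
send_rows(
  motion=[
    [[0.5, 0.025, 0.25, 1, 0, 0, 0], [0.5, 0.025, 0.25, 1, 0, 0, 0], [0.5, 0.025, 0.25, 1, 0, 0, 0], [0.5, 0.025, 0.25, 1, 0, 0, 0], [0.5, 0.025, 0.25, 1, 0, 0, 0], [0.5, 0.025, 0.25, 1, 0, 0, 0], [0.5, 0.025, 0.25, 0.9, 0, 0, 0], [0.5, 0.025, 0.25, 0.8, 0, 0, 0]],
  ],
)

```text
t: 6.5
ee_pos: [530.4, 55.4, 51.9]
eef_rot: [-3.141, -0.0, 1.571]
contact_force: [0.0, -0.4, -0.0]
opening: 42.3
grasp_force: 0.0
```

Call:
send_rows(
  motion=[
    [[0.5, 0, 0, 0.5, 0, 0, 0], [0.5, 0, 0, 0.5, 0, 0, 0], [0.5, -0.35, 0, 0, 0, 0, 0], [0.5, -0.35, 0, 0, 0, 0, 0], [0.5, -0.35, 0, 0, 0, 0, 0], [0.5, -0.35, 0, 0, 0, 0, 0], [0.5, -0.35, 0, 0, 0, 0, 0], [0.5, -0.35, 0, 0, 0, 0, 0]],
  ],
)

```text
t: 7.5
ee_pos: [530.4, 2.1, 27.9]
eef_rot: [3.141, 0.0, 1.571]
contact_force: [0.7, 0.4, 0.5]
opening: 42.8
grasp_force: 0.0
```

```bash
python3 - <<'E'
from h import *
b=look("side","d2",["roll","door_knob","hinge"])
c=look("scene","s2",["roll"])
w=look("wrist","w2",["roll"])
E
```

```text
side roll 0.71 [214. 174.] [ 659.3 -161.6    0. ]
side roll 0.68 [258. 196.] [521.1 -49.4   0. ]
side roll 0.63 [288. 187.] [424.1 -86.8   0. ]
side door_knob 0.77 [305. 243.] [418.3 177.7  47. ]
side hinge 0.81 [231. 232.] [606.5 128.7  45. ]
scene roll 0.96 [213. 226.] [ 655.1 -160.7    0. ]
scene roll 0.83 [254. 195.] [544.1 -23.7   0. ]
scene roll 0.64 [233. 170.] [438.6 -88.    0. ]
wrist roll 0.63 [259. 310.] [531.7 -35.7   0. ]
```

Call:
send_rows(
  motion=[
    [[0.5, -0.25, 0, 0, 0, 0, 0], [0.5, -0.4, 0, 0, 0, 0, 0], [0.5, -0.4, 0, 0, 0, 0, 0], [0.5, -0.4, 0, 0, 0, 0, 0], [0.5, -0.4, 0, 0, 0, 0, 0], [0.5, -0.4, 0, 0, 0, 0, 0], [0.5, -0.4, 0, 0, 0, 0, 0], [0.5, -0.4, 0, 0, 0, 0, 0]],
  ],
)

```text
t: 8.9
ee_pos: [530.4, -74.1, 27.8]
eef_rot: [3.142, 0.0, 1.571]
contact_force: [-0.3, -0.2, -0.1]
opening: 42.9
grasp_force: 0.2
```

Call:
send_rows(
  motion=[
    [[0.5, -0.4, 0, 0, 0, 0, 0], [0.5, -0.4, 0, 0, 0, 0, 0], [0.5, -0.3, 0, 0, 0, 0, 0], [0.5, -0.1, 0, 0, 0, 0, 0], [0.5, 0, 0, 0, 0, 0, 0], [0.5, 0.4, 0, 0, 0, 0, 0], [0.5, 0.8, 0, 0, 0, 0, 0], [0.5, 0.8, 0, 0, 0, 0, 0]],
  ],
)

```text
t: 9.9
ee_pos: [530.0, -51.5, 27.6]
eef_rot: [-3.141, -0.0, 1.571]
contact_force: [-0.6, -0.1, -0.4]
opening: 42.9
grasp_force: 0.0
```

```bash
python3 - <<'E'
from h import *
b=look("side","d3",["roll","door_knob","hinge"])
c=look("scene","s3",["roll","door_knob"])
w=look("wrist","w3",["roll"])
E
```

```text
side roll 0.77 [218. 174.] [ 648.4 -163.7    0. ]
side roll 0.61 [259. 177.] [ 510.9 -140.5    0. ]
side roll 0.56 [286. 186.] [427.1 -91.3   0. ]
side door_knob 0.83 [306. 243.] [415.1 177.6  47. ]
side hinge 0.97 [232. 236.] [603.  141.5  45. ]
scene roll 0.6 [215. 228.] [ 662.4 -154.7    0. ]
scene roll 0.59 [218. 195.] [ 538.  -139.7    0. ]
scene roll 0.55 [231. 171.] [439.  -95.5   0. ]
scene door_knob 0.87 [314. 153.] [419.7 186.1  47. ]
wrist roll 0.87 [ 74. 313.] [427.9 -94.4   0. ]
wrist roll 0.85 [257. 373.] [ 531.1 -138.1    0. ]
```

View pics/d3.png

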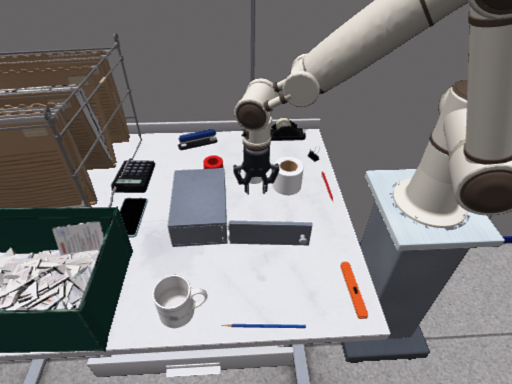

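The side view shows the roll still upright beside the big one and the door unmoved. The roll is now at about (531,-138), 278 mm from the hinge axis. Next I'll go over the door to its outer side with the fingers shut.

Call:
send_rows(
  motion=[
    [[0.5, 0, 0, -1, 0, 0, 0], [0.5, 0.9, -0.35, -1, 0, 0, 0], [1, 0.9, -0.35, -1, 0, 0, 0], [1, 0.9, -0.35, -1, 0, 0, 0], [1, 0.9, -0.35, -1, 0, 0, 0], [1, 0.9, -0.35, 0, 0, 0, 0], [1, 0.9, -0.35, 0, 0, 0, 0], [1, 0.9, -0.35, 0, 0, 0, 0]],
  ],
)

```text
t: 11.35
ee_pos: [468.9, 104.3, 153.0]
eef_rot: [3.141, 0.0, 1.57]
contact_force: [1.0, -0.7, -0.3]
opening: 0.1
grasp_force: 0.0
```

```bash
python3 - <<'E'
from h import *
c=look("wrist","w4",["roll","hinge","door_knob"])
E
```

```text
wrist hinge 0.73 [455. 166.] [613.6 128.6  45. ]
wrist hinge 0.55 [187. 102.] [421.5 173.4  45. ]
wrist door_knob 0.94 [186. 104.] [421.4 172.6  47. ]
wrist door_knob 0.43 [456. 165.] [612.6 130.2  47. ]
```

View pics/w4.png

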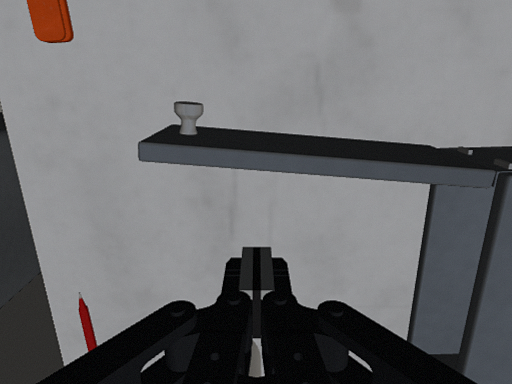

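The wrist view shows the door top from (140,150) to (495,180) and the knob at (187,104), which confirms hinge and door pose. I'll continue to the outer side and go down there.

Call:
send_rows(
  motion=[
    [[1, 0.9, 0, 0, 0, 0, 0], [1, 0.9, 0, 0, 0, 0, 0], [1, 0.9, 0, 0, 0, 0, 0], [1, 0.9, 0, 0, 0, 0, 0], [1, 0, 0, 0.82, 0, 0, 0.5], [1, 0, 0, 0.82, 0, 0, 0], [1, 0, 0, 0.82, 0, 0, 0], [1, 0, 0, 0.82, 0, 0, 0]],
  ],
)

```text
t: 12.55
ee_pos: [469.9, 192.9, 70.2]
eef_rot: [3.141, 0.0, 1.482]
contact_force: [0.2, -0.1, 0.2]
opening: 0.0
grasp_force: 0.0
```

Call:
send_rows(
  motion=[
    [[1, -0.3, 0, 0, 0, 0, 0], [1, -0.3, 0, 0, 0, 0, 0], [1, -0.3, 0, 0, 0, 0, 0], [1, -0.3, 0, 0, 0, 0, 0], [1, -0.2, 0, 0, 0, 0, 0], [1, 0, 0, 0, 0, 0, 0], [1, 0, 0, 0, 0, 0, 0], [1, 0, 0, 0, 0, 0, 0]],
  ],
)

```text
t: 13.55
ee_pos: [466.0, 159.4, 70.7]
eef_rot: [-3.141, -0.0, 1.484]
contact_force: [-0.2, -0.2, 0.1]
opening: -0.0
grasp_force: 0.0
```

Call:
send_rows(
  motion=[
    [[1, -0.21, -0.017, 0, 0, 0, -0.2], [1, -0.42, -0.033, 0, 0, 0, -0.4], [1, -0.42, -0.033, 0, 0, 0, -0.4], [1, -0.42, -0.033, 0, 0, 0, -0.4], [1, -0.42, -0.033, 0, 0, 0, -0.4], [1, -0.42, -0.033, 0, 0, 0, -0.4], [1, -0.42, -0.033, 0, 0, 0, -0.4], [1, -0.42, -0.033, 0, 0, 0, -0.4]],
  ],
)

```text
t: 14.55
ee_pos: [471.0, 81.2, 70.8]
eef_rot: [3.141, -0.0, 2.01]
contact_force: [-0.2, 0.8, 0.1]
opening: -0.2
grasp_force: 0.3
```

Call:
send_rows(
  motion=[
    [[1, -0.42, -0.033, 0, 0, 0, -0.4], [1, -0.42, -0.033, 0, 0, 0, -0.4], [1, -0.42, -0.033, 0, 0, 0, -0.4], [1, -0.42, -0.033, 0, 0, 0, -0.4], [1, -0.42, -0.033, 0, 0, 0, -0.4], [1, -0.42, -0.033, 0, 0, 0, -0.4], [1, -0.42, -0.033, 0, 0, 0, -0.4], [1, -0.21, -0.017, 0, 0, 0, -0.2]],
  ],
)

```text
t: 15.55
ee_pos: [514.4, 16.0, 70.8]
eef_rot: [-3.142, -0.0, 2.532]
contact_force: [-0.1, 0.7, 0.5]
opening: 0.3
grasp_force: 0.2
```

```bash
python3 - <<'E'
from h import *
look("scene","s5",["roll","door_knob","hinge"])
look("side","d5",["roll","door_knob"])
look("wrist","w5",["roll","door_knob","hinge"])
p=ctrl.get_obs();h=np.array([613.3,129]);y=p["eef_rot"][2];d=h-p["ee_pos"][:2]
print(p["ee_pos"],y,d@[np.cos(y),np.sin(y)],d@[np.sin(y),-np.cos(y)])
E
```

```text
scene roll 0.8 [212. 232.] [ 674.1 -161.6    0. ]
scene roll 0.63 [220. 194.] [ 531.9 -134.7    0. ]
scene roll 0.57 [232. 173.] [449.6 -92.5   0. ]
scene door_knob 0.69 [261. 173.] [ 4.932e+02 -1.000e-01  4.700e+01]
scene door_knob 0.52 [151. 249.] [ 749.  -334.2   47. ]
scene hinge 0.89 [304. 201.] [609.7 124.7  45. ]
side roll 0.66 [255. 176.] [ 525.1 -149.9    0. ]
side roll 0.59 [290. 184.] [414.3 -99.7  -0. ]
side roll 0.55 [212. 177.] [ 667.3 -151.4    0. ]
side door_knob 0.68 [274. 194.] [477.2  -9.7  47. ]
wrist roll 0.88 [ 39. 205.] [427.6 -92.3   0. ]
wrist roll 0.59 [ 99. 344.] [ 530.7 -138.5    0. ]
wrist door_knob 0.86 [175. 242.] [485.1 -13.7  47. ]
[514.01358109  16.23243901  70.8178924 ] 2.5308190413806466 -16.663538968921834 149.32060226218215
```

View pics/w5.png

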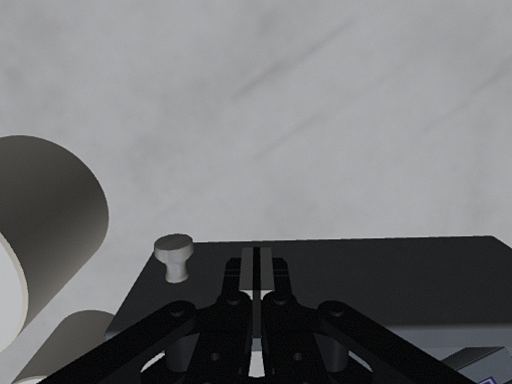

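The wrist view shows the fingertips on the door's outer face with the knob at (175,255). The rolls are well clear. I'll go on more slowly.

Call:
send_rows(
  motion=[
    [[1, -0.21, -0.017, 0, 0, 0, -0.2], [1, -0.315, -0.027, 0, 0, 0, -0.3], [1, -0.315, -0.027, 0, 0, 0, -0.3], [1, -0.315, -0.027, 0, 0, 0, -0.3], [1, -0.315, -0.027, 0, 0, 0, -0.3], [1, -0.315, -0.027, 0, 0, 0, -0.3], [1, -0.21, -0.017, 0, 0, 0, -0.2], [1, -0.21, -0.017, 0, 0, 0, -0.2]],
  ],
)

```text
t: 17.1
ee_pos: [561.4, -12.0, 70.7]
eef_rot: [-3.141, -0.0, 2.899]
contact_force: [-0.5, -0.9, -0.2]
opening: -0.1
grasp_force: 0.2
```

Call:
send_rows(
  motion=[
    [[1, -0.105, -0.008, 0, 0, 0, -0.1], [1, -0.105, -0.008, 0, 0, 0, -0.1], [1, -0.105, -0.008, 0, 0, 0, -0.1], [1, -0.105, -0.008, 0, 0, 0, -0.1], [1, -0.105, -0.008, 0, 0, 0, -0.1], [1, -0.105, -0.008, 0, 0, 0, -0.1], [1, -0.105, -0.008, 0, 0, 0, -0.1], [1, -0.105, -0.008, 0, 0, 0, -0.1]],
  ],
)

```text
t: 18.1
ee_pos: [581.9, -17.4, 70.8]
eef_rot: [-3.142, -0.0, 3.038]
contact_force: [0.0, 0.4, -0.9]
opening: 0.4
grasp_force: 0.2
```

```bash
python3 - <<'E'
from h import *
look("side","d6",["roll","door_knob"])
look("wrist","w6",["roll","door_knob","hinge"])
p=ctrl.get_obs();h=np.array([613.3,129]);y=p["eef_rot"][2]%6.2832;d=h-p["ee_pos"][:2]
print(p["t"],p["contact_force"],p["ee_pos"],np.degrees(y),d@[np.cos(y),np.sin(y)],d@[np.sin(y),-np.cos(y)])
E
```

```text
side roll 0.87 [256. 176.] [ 520.7 -147.1    0. ]
side roll 0.55 [285. 186.] [430.9 -94.3   0. ]
side roll 0.53 [214. 174.] [ 660.7 -164.8    0. ]
side door_knob 0.67 [242. 188.] [570.2 -39.6  47. ]
wrist roll 0.96 [ 48. 155.] [ 528.1 -138.6    0. ]
wrist roll 0.6 [ 75. 332.] [ 659.3 -159.5    0. ]
18.45 [0.75961734 0.34947234 0.5818986 ] [581.74216045 -17.28993908  70.83418413] 174.00525642625163 -16.10714984168653 148.78576288595002
```

View pics/w6.png

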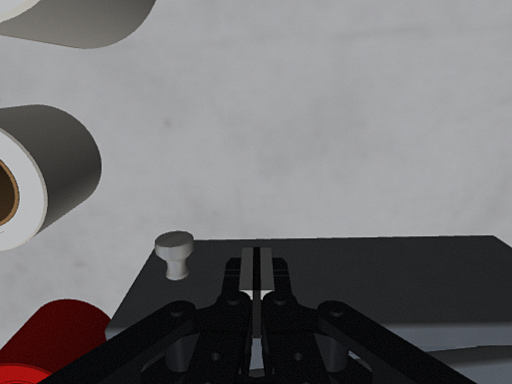

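The wrist view shows the door nearly shut and the roll at (45,170), well clear of it. I'll keep going in small steps until a contact force shows.

Call:
send_rows(
  motion=[
    [[1, -0.08, -0.006, 0, 0, 0, -0.08], [1, -0.08, -0.006, 0, 0, 0, -0.08], [1, -0.08, -0.006, 0, 0, 0, -0.08], [1, -0.08, -0.006, 0, 0, 0, -0.08], [1, -0.08, -0.006, 0, 0, 0, -0.08], [1, -0.08, -0.006, 0, 0, 0, -0.08], [1, -0.05, -0.004, 0, 0, 0, -0.05], [1, -0.05, -0.004, 0, 0, 0, -0.05]],
  ],
)

```text
t: 19.45
ee_pos: [596.3, -19.3, 70.8]
eef_rot: [-3.142, 0.0, 3.139]
contact_force: [-0.9, 0.1, 0.4]
opening: 0.0
grasp_force: 0.2
```

Call:
send_rows(
  motion=[
    [[1, -0.05, -0.004, 0, 0, 0, -0.05], [1, -0.05, -0.004, 0, 0, 0, -0.05], [1, -0.05, -0.004, 0, 0, 0, -0.05], [1, -0.05, -0.004, 0, 0, 0, -0.05], [1, -0.03, 0, 0, 0, 0, -0.03], [1, -0.03, 0, 0, 0, 0, -0.03], [1, -0.03, 0, 0, 0, 0, -0.03], [1, -0.03, 0, 0, 0, 0, -0.03]],
  ],
)

```text
t: 20.45
ee_pos: [599.0, -19.9, 70.5]
eef_rot: [3.141, -0.014, -3.088]
contact_force: [-25.2, -3.0, 18.4]
opening: 0.0
grasp_force: 12.3
```

A contact force of 25 N appeared. I'll back off and check that the door is shut.

Call:
send_rows(
  motion=[
    [[1, 0.3, 0, 0, 0, 0, 0], [1, 0.8, 0, 0, 0, 0, 0], [1, 0.8, 0, -0.3, 0, 0, 0], [1, 0.3, 0, -1, 0, 0, 0], [1, 0, 0, -1, 0, 0, 0], [1, 0, 0, -1, 0, 0, 0], [1, 0, 0, -1, 0, 0, 0], [1, 0, 0, 0, 0, 0, 0]],
  ],
)

```text
t: 21.45
ee_pos: [551.0, -22.8, 180.6]
eef_rot: [-3.14, 0.006, -3.089]
contact_force: [-0.7, 0.4, 0.5]
opening: -0.2
grasp_force: 0.0
```

```bash
python3 - <<'E'
from h import *
look("wrist","w7",["roll","door_knob","hinge","cabinet"])
b=look("side","d7",["roll","door_knob","hinge","mug","stapler","tape_dispenser"])
look("scene","s7",["roll","mug","stapler","tape_dispenser"])
o=ctrl.get_obs();print(o["t"],o["ee_pos"],o["eef_rot"],o["contact_force"])
w=cv2.imread("pics/w7.png");d=cv2.resize(b["img"][110:270,130:330,::-1],None,fx=2.4,fy=2.4)
cv2.imwrite("pics/m7.png",np.hstack([cv2.resize(w,(400,384)),cv2.resize(d,(400,384))]))
E
```

```text
wrist roll 0.98 [177.  21.] [426.3 -95.6   0. ]
wrist roll 0.74 [120. 264.] [ 660.6 -160.9   -0. ]
wrist roll 0.65 [134. 144.] [ 531.3 -138.1    0. ]
wrist door_knob 0.63 [209. 230.] [592.1 -61.2  47. ]
side roll 0.7 [216. 172.] [ 652.9 -174.2    0. ]
side roll 0.65 [287. 187.] [427.  -89.4  -0. ]
side roll 0.6 [257. 176.] [ 516.9 -149.     0. ]
side door_knob 0.86 [236. 185.] [589.3 -54.4  47. ]
side mug 0.85 [187. 309.] [712.  318.5   0. ]
side tape_dispenser 0.71 [285. 136.] [ 396.  -371.9    0. ]
scene roll 0.98 [230. 170.] [433.6 -98.6   0. ]
scene roll 0.86 [211. 228.] [ 659.9 -165.3    0. ]
scene roll 0.59 [219. 193.] [ 530.1 -138.2    0. ]
scene mug 0.91 [373. 236.] [721.1 324.7   0. ]
scene mug 0.22 [218. 193.] [ 528.6 -142.     0. ]
scene stapler 0.97 [151. 250.] [ 726.1 -344.2    0. ]
scene tape_dispenser 0.92 [150. 166.] [ 398.4 -369.2    0. ]
22.3 [549.21988468 -22.41742883 178.31689955] [-3.1415860e+00  4.3271143e-05 -3.0891273e+00] [0.45224653 0.29785172 0.09930801]
```

View pics/m7.png

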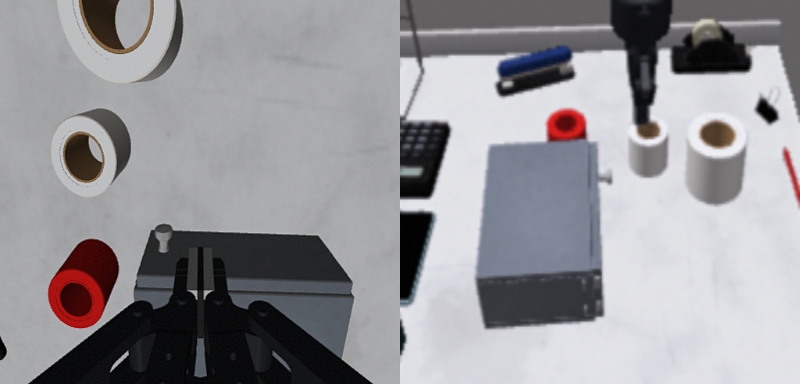

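```bash
python3 - <<'E'
import cv2
w=cv2.imread("pics/w7.png")
a=cv2.resize(w[265:315,160:310],(780,260),interpolation=cv2.INTER_CUBIC);b=cv2.resize(w[265:315,320:470],(780,260),interpolation=cv2.INTER_CUBIC)
cv2.imwrite("pics/z7.png",cv2.convertScaleAbs(cv2.vconcat([a,b]),alpha=1.6))
E
```

```text
(no output)
```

View pics/z7.png

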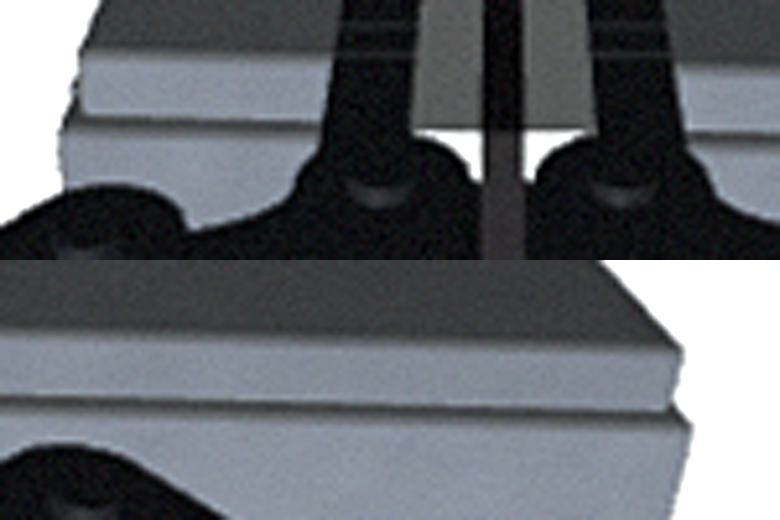

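The zoom shows a door edge band and seam of the same width from the free edge (80,125) to the hinge side (680,410), so the door is flush and shut. The roll stands upright and clear of the swing, and the arm touches nothing.

```bash
python3 -c "
from workcell import ctrl
print(ctrl.close_job())"
```

```text
the job is handed in; nothing more can be done
None
```

The roll stands upright about 278 mm from the hinge axis, outside the door's swing; the door is pushed fully shut, and the job was handed in at about 22 s of the allowed 51 s.

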